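# Index the accumulator table and press the loose cap home

## Robot

A 6-joint arm with a two-finger parallel gripper is mounted at the origin on the work surface. World frame = base frame: x ahead of the robot, y to its left, z up, the work surface at z = 0. Lengths are in m, angles in rad, forces in N, time in s.
With the tool pointing down it reaches from about 0.35 to 0.85 m from the base axis. Payload 8.1 kg.
Tool frame: the origin (TCP) lies at the very end of the fingers, on their centre line; the grasp point (between the pads) lies 19 mm behind it (env.grip_point_offset is the z of the grasp point in the tool frame, in m); z points along the fingers, y is the direction in which the jaws open and shut (so a half turn about z gives the same grasp; the last joint's range is limited). The gripper opens to 85 mm and grips with 20 to 120 N. Pads are 22 mm wide; open, the fingers measure 114 mm over their backs; the gripper's body (76 mm by 85 mm) begins 54 mm behind the grasp point. The pads swing forward as they close: fully open they stand 13 mm farther back than shut.
Start: joints at [-1.279, 0.13, 1.488, -0, 1.523, -0.085], TCP at [0.221, -0.558, 0.198] pointing down, gripper open.
Joint ranges: [-2.96, 2.96], [-0.89, 2.26], [0.02, 2.5], [-1.34, 4.48], [0, 2.73], [-2.66, 2.66]. Speed limits (rad/s): [2.39, 2.39, 2.79, 3.14, 3.14, 3.14].

## Interface

Orientations are given as [roll, pitch, yaw] about the fixed x, y, z axes, in that order (R = Rz(yaw) Ry(pitch) Rx(roll)).
In Python, from plant import env gives the robot as it stands.
- The arm moves only by the tool drive_tool, never from a script. Its argument "deltas" is one flat list of numbers, 6 for each row, row after row: the shift along the tool's x, y, z in m, then the turn, a rotation vector about the tool's x, y, z in rad. In form: [dx, dy, dz, ax, ay, az, dx, dy, dz, ax, ay, az, ...]. A call has 1 to 12 rows; each row shifts and turns the pose as measured when the row begins, along the tool's axes as they then stand; what a row does not reach is not made up. A row lasts 1/10 s, in which the tool goes at most 50 mm and 8.59 degrees, less where a joint would pass 70% of its speed; a pose out of reach is approached as far as the arm can. A call is refused whole if a number of a shift passes 0.05 or a number of a turn 0.15, either way. A call with a gripper value outside its range is refused whole. "hand" is the opening in per cent of the stroke, from 0 (shut) to 100 (fully open), set as the call begins (left out, the last holds). The fingers move at their own pace and stop on an object; "squeeze" is the grip in N (left out, the last holds). Time passes only in rows, so rows that do not move let the fingers close. It gives the time, the measured TCP pose, the force and the opening at its end, in the units of the state.
- env.read_state(): the state, without advancing time (a new reading comes with each control period).
- env.snapshot(name): name is "scene" or "top"; returns a dict with "image" (400x640x3 uint8, blue, green, red), "intrinsics" (3x3 intrinsics, pixels), "view" (4x4, takes a point from world to camera coordinates). Camera axes: x right, y up, looking along -z (the intrinsics and any distortion apply to the point x, -y, -z); pixel columns grow to the right and rows downward; lengths in m; the calibration is good to about 2 mm. A picture is of the moment at which its call begins. There is no depth.
- env.sign_off(): hands the job in, once; it reports no verdict.
Trained networks look in a picture, given as the dict that the camera call returned (one of the last four; its "shot" number tells which), for a name from the list of things; names that differ only in an ending like _2 or _b are one class to them, and where a whole thing is asked for, a point or a joint stands for the part that bears it (a point fixed in the world has none). Each returns a list of dicts, best first, with "conf" (0 to 1); they miss things now and then, are a little off and sometimes report something else, mostly with a low value. They report only what shows in the picture. A call takes as long as a camera call.
- env.trace(target, picture): "pixels" (400x640 bool, what is visible of it) and "at" ([column, row] as shares, 0 to 1, of the picture: columns of its width, rows of its height, amid what is visible of it).
- env.pinpoint(target, picture): "at" ([column, row] as shares, 0 to 1, of the picture: columns of its width, rows of its height: a listed point, or the origin of a listed thing).
The state is a dict: "clock": time; "joints": joint angles; "qvel": joint speeds; "effort": joint torques, N m; "tool_pos": TCP position; "ee_rot": TCP orientation; "force": force on the tool from outside, world axes, zero at the start; "ft_torque": the same for the moment, N m; "gripper_width": opening from 0.0 (shut) to 1.0 (fully open).
Only numpy, scipy, OpenCV 4.12 (cv2) and the standard library are available. Lean on these libraries where they do the work, as an engineer would, in place of code of your own. Each camera call takes 0.05 s, during which the arm holds its last target.

## Task

On the rotary fixture, one of the four black accumulators has a red cap that still stands proud. Turn the table by its two upright handles, either way round, until that accumulator has clicked into the detent at the yellow work-position marker, let go, and only then press its red cap straight down until it is fully home. Do not hit the yellow tube guard over the back of the table, and leave the spray bottle, tape roll, spare accumulator and wrench where they are.

Things in the scene. Friction and masses are not known exactly. Their poses are not given: they have to be found in the camera images.
- fixture: Blue base plate of the rotary fixture, 12 mm thick, fixed to the bench. Origin: on the bench, on the table's vertical turning axis. Its x axis points from the work position to the guarded back; the work position, with a yellow marker on the plate (18 mm high, 130 to 172 mm out), is on the -x side. The plate reaches from x = -180 to 190 mm and y = -200 to 200 mm.
- turntable (a joint): Angle of the turntable, rad, anticlockwise from above; 0 (or any full turn) puts the red-capped accumulator at the work position. It turns endlessly both ways and stays where it is left; a spring ball clicks into a notch every 90 degrees (at 0, 90, 180, 270), takes hold within about 3 degrees and needs about 5 N at a handle to leave.
- table_top (a point): Centre of the round aluminium turntable's top face, 45 mm above the bench, on the turning axis; 260 mm diameter. Four black accumulators (72 mm diameter) are clamped on it 80 mm from the axis, 90 degrees apart; three have grey caps whose tops are 139 mm above the bench.
- work_point (a point): The work position: the point 80 mm from the turning axis, on the fixture's -x side, 139 mm above the bench, where the middle of the top of the red cap must be when indexed and fully home.
- handle_a (a point): Middle of the top end of handle A, green, 175 mm above the bench: an upright round grip 22 mm in diameter and 60 mm long (115 to 175 mm above the bench) on a 14 mm rod, 112 mm from the turning axis, 45 degrees anticlockwise from above of the red-capped accumulator. It turns with the table. The accumulators on either side stand 79 mm off, centre to centre.
- handle_b (a point): Middle of the top end of upright handle B, orange, the same as handle A and across the axis from it (225 degrees anticlockwise from the red-capped accumulator).
- red_cap_top (a point): Middle of the flat top of the red cap, 42 mm diameter and 24 mm high, on the neck of one accumulator. Proud it is about 148 to 151 mm above the bench, fully home 139 mm.
- red_cap (a joint): How far the red cap has been pressed down, m: 0 to 0.003 at the start, 0.012 when fully home. It slides stiffly (about 8 N) and stays where it is left.
- guard: Yellow tube guard fixed over the back of the table, origin and axes as the fixture. Two hoops of 16 mm tube across the table at fixture x = 90 and 165 mm, 360 mm wide (y = -180 to 180 mm), tops 228 mm above the bench, joined by two short tubes at y = -100 and 100 mm. The handles pass under it (204 mm clear); a gripper holding one does not.
- spray: Bystander: blue spray bottle with a white cap, 60 mm diameter, 185 mm tall, standing on a front corner of the fixture plate; origin at the centre of its base.
- tape: Bystander: yellow roll of tape lying flat, 90 mm diameter, 48 mm high; origin at the centre of its underside.
- spare: Bystander: loose black accumulator, 72 mm diameter, 90 mm tall, standing on the other front corner of the plate; origin at the centre of its base.
- wrench: Bystander: steel wrench, 190 mm long, lying on the bench along its x axis; origin at the centre of its underside.

How it is judged:
On the way, in this order (a step that is already met when the one before it is completed fails the run):
1. the table is indexed: the red-capped accumulator is at rest at the work position (within 3 mm), handles let go (horizontal distance between red_cap_top and work_point below 0.003 m and velocity of joint turntable between -0.05 and 0.05 rad/s and contact force between the fingers and turntable below 0.5 N), for 0.2 s.
2. the red cap is pressed fully home (10.5 mm or more of its 12 mm travel), at the work position (value of joint red_cap above 0.0105 m and horizontal distance between red_cap_top and work_point below 0.003 m), for 0.2 s.
At the end, for the whole second after the job is handed in: The middle of the red cap is within 3 mm, seen from above, of the work position, the table is at rest (under 0.05 rad/s), and the cap is pressed at least 10.5 mm of its 12 mm travel (all of step 2 and velocity of joint turntable between -0.05 and 0.05 rad/s); the robot touches nothing.
It fails at once if a bystander (spray bottle, tape roll, spare accumulator, wrench) is pushed more than 30 mm or knocked over (distance of any of spray, tape, spare, wrench from where it was at the start of the episode above 0.03 m or angle between any of spray, tape, spare, wrench's own z axis and vertical above 0.5 rad).
It fails at once if the red cap is pressed down while its accumulator is away from the work position (value of joint red_cap above 0.006 m and horizontal distance between red_cap_top and work_point above 0.012 m).
It fails at once if the robot runs into the yellow guard (more than 20 N) (contact force between any of the arm, the fingers and guard above 20 N).
It also fails if it takes over 61 s, if anything falls off the work surface, if the arm or the gripper's body presses on something with over 40 N, if the wrist force passes 120 N, or if a joint passes its speed limit or range.

## Working session

There is one attempt and no reset: what is moved stays moved. The work goes in short steps, Python scripts to look and compute and a tool call to move; the robot and the scene stay as the last step left them, time stands still between calls to the robot, and variables do not carry over. Pictures are saved under pics/ and viewed, and the job is handed in when it is done.

Besides the shell and the picture viewer there is one more tool, called after "Request:" by a JSON object that holds its "op" and its "data". drive_tool: Moves the arm, as the interface text tells. Its arguments: {"type":"object","properties":{"deltas":{"type":"array","items":{"type":"number"}},"hand":{"type":"number"},"squeeze":{"type":"number"}},"required":["deltas"]}

```bash
mkdir -p pics; ls; cat > h.py <<'E'
import numpy as np, cv2
from plant import env
def ray(s,at):
    K=np.array(s['intrinsics']);V=np.array(s['view'])
    u,v=at[0]*640,at[1]*400
    p=np.linalg.solve(K,[u,v,1]); d=np.array([p[0],-p[1],-p[2]])
    R=V[:3,:3];t=V[:3,3]
    return -R.T@t, R.T@d
def atz(s,at,z):
    c,d=ray(s,at); return c+d*(z-c[2])/d[2]
def proj(s,P):
    V=np.array(s['view']);q=V[:3,:3]@np.array(P)+V[:3,3]
    p=np.array(s['intrinsics'])@[q[0],-q[1],-q[2]];return p[:2]/p[2]
E
python3 - <<'E'
from h import *
st=env.read_state();print({k:np.round(v,3) for k,v in st.items()})
Z={'fixture':0,'table_top':.045,'work_point':.139,'handle_a':.175,'handle_b':.175,'red_cap_top':.15,'spray':0.012,'tape':0,'spare':.012,'wrench':0}
for n in ('top','scene'):
    s=env.snapshot(n);cv2.imwrite(f'pics/{n}0.png',s['image'])
    print(n,np.round(ray(s,[.5,.5])[0],3))
    for k,z in Z.items():
        r=env.pinpoint(k,s)
        for a in r[:2]: print(k,round(a['conf'],2),np.round(np.array(a['at'])*[640,400]),np.round(atz(s,a['at'],z),4))
print(env.read_state()['clock'])
E
```

```text
pics
{'clock': np.float64(0.0), 'joints': array([-1.279,  0.131,  1.489,  0.   ,  1.523, -0.085]), 'qvel': array([ 0.   ,  0.   , -0.   ,  0.001,  0.   , -0.   ]), 'effort': array([ 1.0000e-03, -5.6940e+01, -5.0055e+01, -0.0000e+00,  1.5000e-02,
        0.0000e+00]), 'tool_pos': array([ 0.221, -0.557,  0.197]), 'ee_rot': array([-3.14 , -0.   ,  0.377]), 'force': array([ 0.482, -0.205, -0.363]), 'ft_torque': array([-0.048,  0.033, -0.032]), 'gripper_width': np.float64(0.997)}
top [0.349 0.052 1.059]
fixture 0.66 [331. 181.] [0.5933 0.013  0.    ]
fixture 0.61 [236. 185.] [0.5847 0.2734 0.    ]
work_point 0.58 [332. 199.] [0.5155 0.0155 0.139 ]
work_point 0.16 [331. 181.] [0.561  0.0163 0.139 ]
handle_a 0.98 [293. 139.] [0.6555 0.1048 0.175 ]
handle_a 0.59 [374. 186.] [ 0.5373 -0.0793  0.175 ]
handle_b 0.98 [293. 139.] [0.6555 0.1048 0.175 ]
handle_b 0.59 [374. 186.] [ 0.5373 -0.0793  0.175 ]
red_cap_top 0.81 [324. 133.] [0.6772 0.0317 0.15  ]
red_cap_top 0.71 [373. 188.] [ 0.5383 -0.0804  0.15  ]
spray 0.78 [275. 226.] [0.4699 0.1645 0.012 ]
tape 0.95 [237. 187.] [0.5803 0.2698 0.    
[... 218 characters left out ...]
    ]
fixture 0.44 [242. 248.] [ 0.4554 -0.1279  0.    ]
table_top 0.6 [316. 190.] [0.4951 0.1336 0.045 ]
table_top 0.58 [315. 235.] [0.6002 0.0028 0.045 ]
work_point 0.75 [292. 194.] [0.5176 0.0086 0.139 ]
handle_a 0.95 [270. 204.] [ 0.5283 -0.0794  0.175 ]
handle_a 0.62 [363. 184.] [0.657  0.1209 0.175 ]
handle_b 0.95 [270. 204.] [ 0.5283 -0.0794  0.175 ]
handle_b 0.62 [363. 184.] [0.657  0.1209 0.175 ]
red_cap_top 0.84 [345. 217.] [0.6776 0.024  0.15  ]
spray 0.58 [316. 191.] [0.4753 0.1585 0.012 ]
tape 0.92 [368. 187.] [0.5781 0.2827 0.    ]
spare 0.94 [242. 251.] [ 0.4714 -0.1411  0.012 ]
spare 0.68 [363. 186.] [0.5692 0.2637 0.012 ]
wrench 0.76 [232. 294.] [ 0.5415 -0.2457  0.    ]
1.1
```

```bash
python3 - <<'E'
import cv2
a=cv2.imread('pics/top0.png');cv2.imwrite('pics/topz.png',cv2.resize(a[80:280,190:460],None,fx=2.9,fy=2.9,interpolation=2))
a=cv2.imread('pics/scene0.png');cv2.imwrite('pics/scenez.png',cv2.resize(a[100:330,180:450],None,fx=2.6,fy=2.6,interpolation=2))
E
```

```text
(no output)
```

View pics/topz.png

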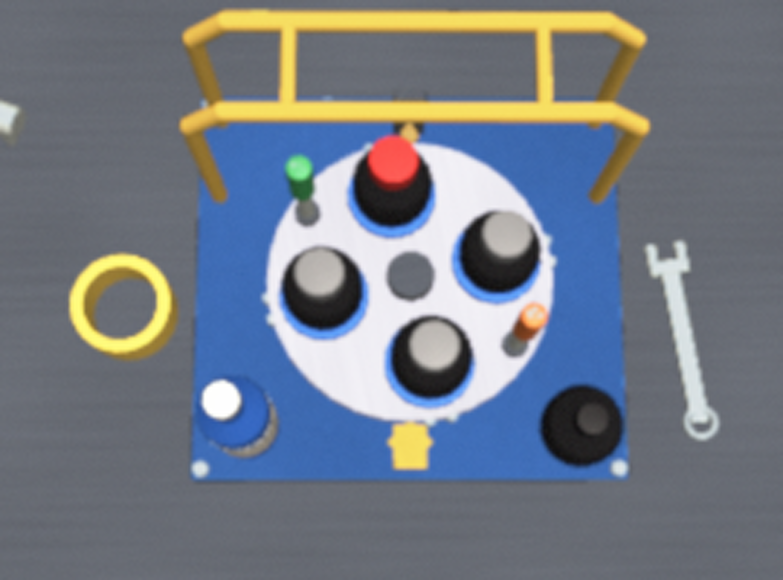

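View pics/scenez.png

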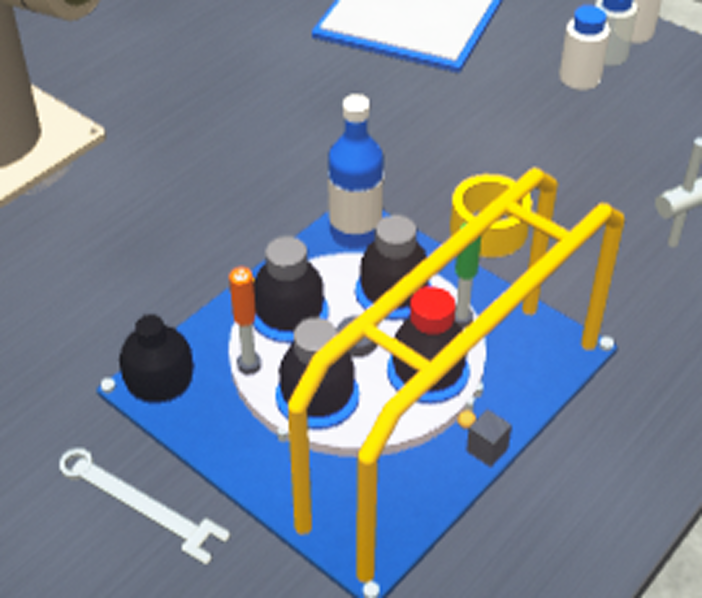

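The red cap sits at the back beside the hoop (zoomed top view 393,162). The green handle is at (300,168), half under the guard, and the orange one is clear at (533,315). I'll refine the axis using the hub at (411,275), the plate bolts and the handle tops.

```bash
python3 - <<'E'
from h import *
s=env.snapshot('top');im=s['image']
f=lambda u,v:np.array([(190+u/2.9)/640,(80+v/2.9)/400])
print('hub',atz(s,f(411,275),.047)); 
for b in ((200,468),(620,468)): print('bolt',atz(s,f(*b),.015))
print('marker',atz(s,f(410,447),.018))
print('orange',atz(s,f(535,313),.175),'green',atz(s,f(299,164),.175),'red',atz(s,f(393,162),.15))
for c in ((.595,.013,.0),):
  for th in (10,12,14):
    pass
# colour masks
hsv=cv2.cvtColor(im,cv2.COLOR_BGR2HSV)
a=np.array([.6,.0])
E
```

```text
hub [0.59801602 0.01142715 0.047     ]
bolt [0.4294964  0.20581999 0.015     ]
bolt [ 0.42178092 -0.17575492  0.015     ]
marker [0.44443592 0.0151853  0.018     ]
orange [ 0.53389924 -0.08066491  0.175     ] green [0.66033208 0.10481246 0.175     ] red [0.66962537 0.02815277 0.15      ]
```

```bash
cat >> h.py <<'E'
def rem(x,y,z,psi=None):
    st=env.read_state();p=np.array(st['tool_pos']);r=st['ee_rot'];
    from scipy.spatial.transform import Rotation as Ro
    R=Ro.from_euler('xyz',r).as_matrix()
    d=R.T@(np.array([x,y,z])-p)
    out='t %.2f pos %s rpy %s J %s F %s w %.2f | rem %s'%(st['clock'],np.round(p,4),np.round(r,3),np.round(st['joints'],2),np.round(st['force'],1),st['gripper_width'],np.round(d,4))
    if psi is not None: out+=' tool-z turn %.3f'%((r[2]-psi+np.pi)%(2*np.pi)-np.pi)
    print(out)
E
```

Request:
{"op": "drive_tool", "data": {"deltas": [0.033,-0.023,-0.01,0,0,0,0.033,-0.023,-0.01,0,0,0,0.033,-0.023,-0.01,0,0,0,0.033,-0.023,-0.01,0,0,0,0.033,-0.023,-0.01,0,0,0,0.033,-0.023,-0.01,0,0,0,0.033,-0.023,0,0,0,0,0.033,-0.023,0,0,0,0,0.033,-0.023,0,0,0,0], "hand": 55, "squeeze": 40}}

```text
clock: 2.05
tool_pos: [0.4251, -0.2493, 0.2604]
ee_rot: [3.14, -0.002, 0.368]
force: [0.6, -0.4, 0.6]
gripper_width: 0.552
```

```bash
python3 -c "
from h import *
rem(.534,-.0806,.235,np.radians(-34.2))"
```

```text
t 2.05 pos [ 0.4251 -0.2493  0.2604] rpy [ 3.14e+00 -2.00e-03  3.68e-01] J [-0.64 -0.18  1.68  0.    1.64  0.57] F [ 0.6 -0.4  0.6] w 0.55 | rem [ 0.1622 -0.1184  0.0255] tool-z turn 0.964
```

Request:
{"op": "drive_tool", "data": {"deltas": [0.03,-0.022,0,0,0,0,0.03,-0.022,0,0,0,0,0.03,-0.022,0,0,0,0,0.03,-0.022,0,0,0,0,0.03,-0.022,0,0,0,0,0,0,0,0,0,0.14,0,0,0,0,0,0.14,0,0,0,0,0,0.14,0,0,0,0,0,0.14,0,0,0,0,0,0.14,0,0,0,0,0,0.14,0,0,0,0,0,0.12]}}

```text
clock: 3.25
tool_pos: [0.5317, -0.0783, 0.2619]
ee_rot: [-3.139, -0.005, -0.619]
force: [0.8, 0.2, 0.2]
gripper_width: 0.553
```

```bash
python3 -c "
from h import *
rem(.534,-.0806,.14,np.radians(-34.2))
s=env.snapshot('top');cv2.imwrite('pics/b1.png',cv2.resize(s['image'][80:280,190:460],None,fx=2.9,fy=2.9))"
```

```text
t 3.25 pos [ 0.5317 -0.0783  0.2619] rpy [-3.139 -0.005 -0.619] J [-0.24 -0.06  1.57  0.    1.63  1.95] F [0.8 0.2 0.2] w 0.55 | rem [0.0025 0.0009 0.1219] tool-z turn -0.022
```

View pics/b1.png

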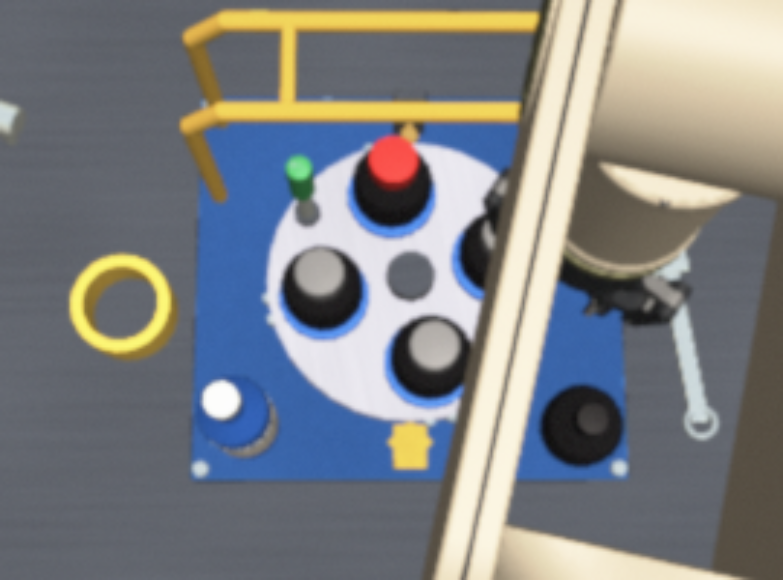

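The arm hides the handle in this view. I'll centre the last few mm and go down in steps, watching the force.

Request:
{"op": "drive_tool", "data": {"deltas": [0.0025,0.001,0.02,0,0,-0.02,0,0,0.02,0,0,0,0,0,0.02,0,0,0,0,0,0.015,0,0,0,0,0,0.01,0,0,0,0,0,0.01,0,0,0]}}

```text
clock: 3.9
tool_pos: [0.5361, -0.0813, 0.1667]
ee_rot: [-3.136, -0.011, -0.593]
force: [-0.3, -0.8, 1.0]
gripper_width: 0.549
```

```bash
python3 -c "
from h import *
rem(.534,-.0806,.14,np.radians(-34.2))
s=env.snapshot('scene');cv2.imwrite('pics/s2.png',cv2.resize(s['image'][100:330,180:450],None,fx=2.6,fy=2.6))"
```

```text
t 3.90 pos [ 0.5361 -0.0813  0.1667] rpy [-3.136 -0.011 -0.593] J [-0.25 -0.02  1.7   0.    1.45  1.92] F [-0.3 -0.8  1. ] w 0.55 | rem [-0.0024  0.0007  0.0267] tool-z turn 0.004
```

View pics/s2.png

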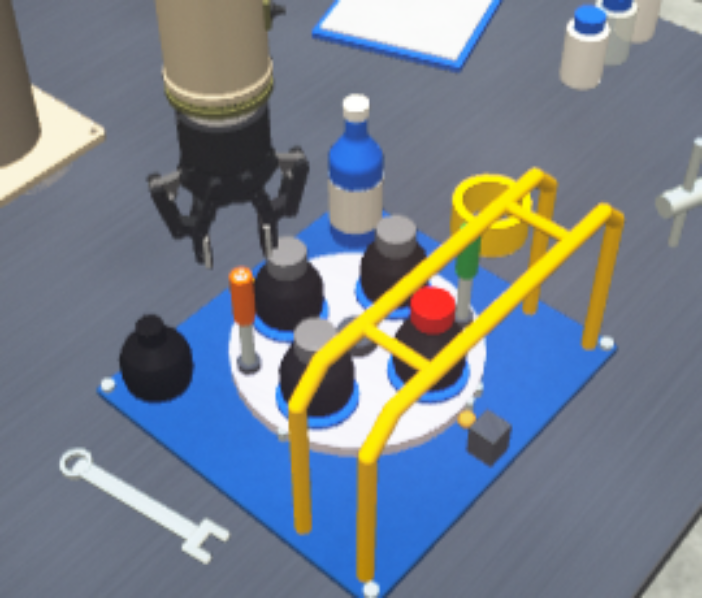

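```bash
python3 -c "
from h import *
s=env.snapshot('scene')
g=lambda P:(proj(s,P)-[180,100])*2.6
for P in ((.5361,-.0813,.1667),(.534,-.0806,.175),(.535,-.0806,.115)): print(P,g(P))
# tips
psi=-.593; y=np.array([np.sin(psi),-np.cos(psi),0])
for k in (-.023,.023): print(g(np.array([.5361,-.0813,.1667])+y*k))
p=np.array([180+241/2.6,100+272/2.6])/[640,400]; print('orange top scene',atz(s,p,.175))
for x in (.52,.53,.54,.55): print(x,g((x,-.081,.175)))
t=env.snapshot('top');a=np.array([190+535/2.9,80+313/2.9])/[640,400]
c1,d1=ray(s,p);c2,d2=ray(t,a);A=np.c_[d1,-d2];k=np.linalg.lstsq(A,c2-c1,rcond=None)[0];print(c1+d1*k[0],c2+d2*k[1])
"
```

```text
(0.5361, -0.0813, 0.1667) [239.38277986 282.9491149 ]
(0.534, -0.0806, 0.175) [237.65867916 275.20651108]
(0.535, -0.0806, 0.115) [242.62656254 319.56664721]
[263.66443207 277.99028196]
[214.91505157 287.94594855]
orange top scene [ 0.53350626 -0.07563497  0.175     ]
0.52 [226.39953931 268.47863515]
0.53 [234.21324338 273.4466    ]
0.54 [242.09382571 278.45708615]
0.55 [250.04214862 283.51064186]
[ 0.53562784 -0.07758752  0.17791778] [ 0.5333069  -0.08023914  0.17783096]
```

```bash
python3 -c "
from h import *
s=env.snapshot('scene');im=s['image'].copy()
c=cv2.resize(im[130:250,210:320],None,fx=6,fy=5*1.0,interpolation=2)
c=cv2.resize(im[140:240,220:310],None,fx=6,fy=6,interpolation=2)
P=env.read_state()['tool_pos'];print(P)
for q in (P,P+np.array([0,0,.054+.019])):
  u=(proj(s,q)-[220,140])*6;print(u);cv2.drawMarker(c,tuple(int(i) for i in u),(0,255,0),0,12,2)
cv2.imwrite('pics/s3.png',c)"
```

```text
[ 0.53614169 -0.08131396  0.16753747]
[312.3350098  411.57386949]
[299.68215852 278.4953485 ]
```

View pics/s3.png

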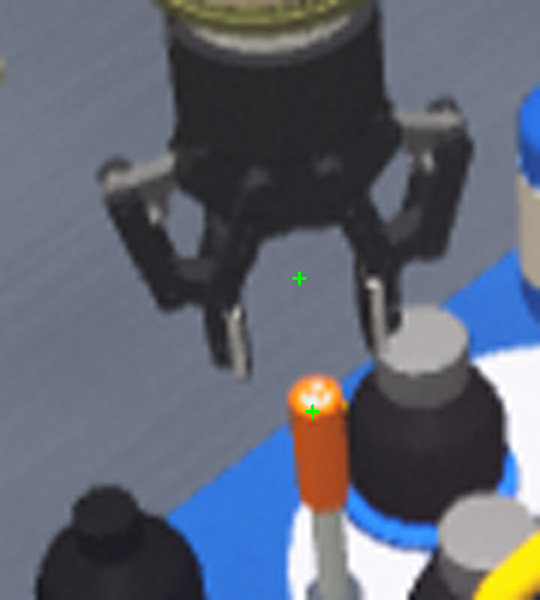

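The projected TCP sits lower in the picture than the drawn finger tips. Lateral agreement is good, so I'll go down slowly and look again.

Request:
{"op": "drive_tool", "data": {"deltas": [-0.002,0,0.006,0,0,0,0,0,0.006,0,0,0,0,0,0.006,0,0,0,0,0,0.006,0,0,0,0,0,0.003,0,0,0,0,0,0,0,0,0]}}

```text
clock: 4.7
tool_pos: [0.5364, -0.0805, 0.1407]
ee_rot: [-3.135, -0.016, -0.594]
force: [0.1, 0.9, 0.9]
gripper_width: 0.554
```

```bash
cat > v.py <<'E'
from h import *
import sys
def view(name,n='scene',r0=140,r1=240,c0=220,c1=310,k=6):
    s=env.snapshot(n);im=s['image']
    c=cv2.resize(im[r0:r1,c0:c1],None,fx=k,fy=k,interpolation=2)
    P=env.read_state()['tool_pos']
    u=(proj(s,P)-[c0,r0])*k;cv2.drawMarker(c,tuple(int(i) for i in u),(0,255,0),0,12,2);print('tcp px',u)
    cv2.imwrite(f'pics/{name}.png',c);return s
E
python3 -c "
from v import *
rem(.534,-.0806,.14,np.radians(-34.2));view('s4')"
```

```text
t 4.70 pos [ 0.5364 -0.0805  0.1407] rpy [-3.135 -0.016 -0.594] J [-0.24 -0.01  1.74  0.    1.39  1.92] F [0.1 0.9 0.9] w 0.55 | rem [-0.0019  0.0014  0.0007] tool-z turn 0.003
tcp px [318.45531676 456.16197182]
```

View pics/s4.png

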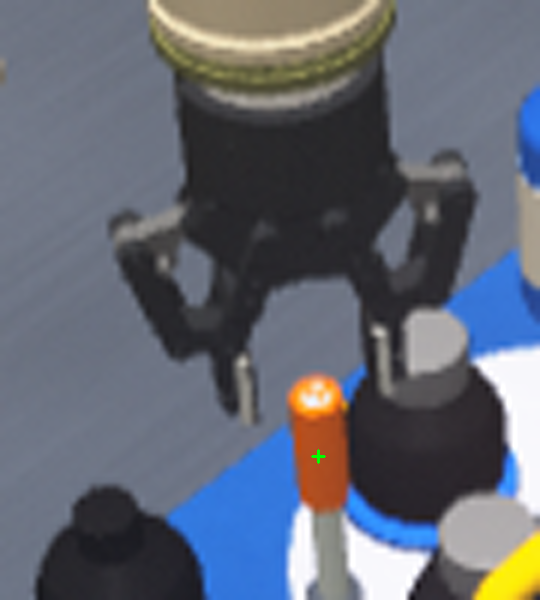

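```bash
python3 -c "
from v import *
s=env.snapshot('top');
f=lambda u,v:np.array([(190+u/2.9)/640,(80+v/2.9)/400])
for z in (.30,.33,.36): print(z,atz(s,f(500,190),z),atz(s,f(668,300),z),atz(s,f(584,245),z))
c=cv2.resize(s['image'][80:280,250:450],None,fx=3,fy=3,interpolation=2);cv2.imwrite('pics/t4.png',c)
s=env.snapshot('scene')
# elbow knuckles in s4: (125,225),(450,165)
for z in (.19,.21,.23,.25): 
  a,b=[atz(s,np.array([220+u/6,140+v/6])/[640,400],z) for u,v in ((125,225),(452,165))]; print(z,a,b,(a+b)/2,np.linalg.norm(a-b), np.arctan2(*(b-a)[1::-1]))
"
```

```text
0.3 [ 0.59519178 -0.04152479  0.3       ] [ 0.51514164 -0.15306644  0.3       ] [ 0.55483889 -0.0977524   0.3       ]
0.33 [ 0.58545899 -0.03781663  0.33      ] [ 0.50857222 -0.14495045  0.33      ] [ 0.54670074 -0.09182228  0.33      ]
0.36 [ 0.5757262  -0.03410848  0.36      ] [ 0.5020028  -0.13683447  0.36      ] [ 0.53856259 -0.08589216  0.36      ]
0.19 [ 0.41775225 -0.0680134   0.19      ] [0.49711154 0.04769713 0.19      ] [ 0.4574319  -0.01015813  0.19      ] 0.14030973640024913 0.9696348202757578
0.21 [ 0.43562395 -0.08186133  0.21      ] [0.51289728 0.03080774 0.21      ] [ 0.47426062 -0.0255268   0.21      ] 0.13662169514656652 0.9696348202757579
0.23 [ 0.45349565 -0.09570927  0.23      ] [0.52868303 0.01391835 0.23      ] [ 0.49108934 -0.04089546  0.23      ] 0.13293365389288392 0.969634820275758
0.25 [ 0.47136736 -0.10955721  0.25      ] [ 0.54446877 -0.00297104  0.25      ] [ 0.50791806 -0.05626412  0.25      ] 0.12924561263920134 0.9696348202757583
```

View pics/t4.png

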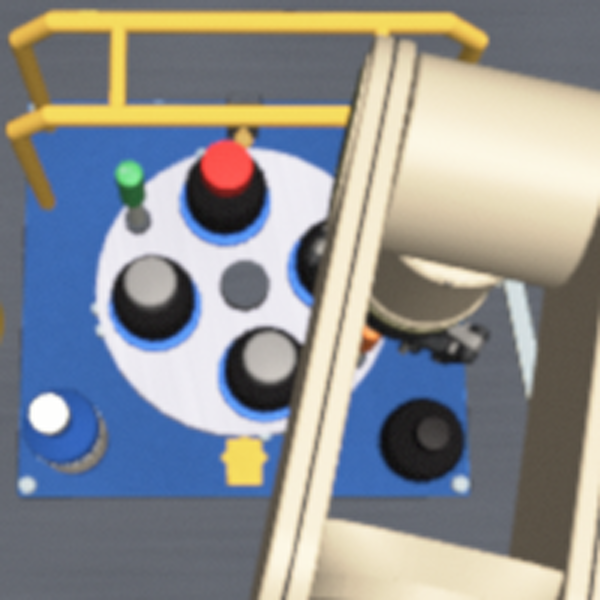

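Request:
{"op": "drive_tool", "data": {"deltas": [-0.002,0.001,0.004,-0.006,-0.016,0,0,0,0.004,0,0,0]}}

```text
clock: 5.05
tool_pos: [0.5353, -0.0806, 0.1344]
ee_rot: [-3.14, -0.001, -0.594]
force: [-0.1, -0.9, -0.6]
gripper_width: 0.546
```

Request:
{"op": "drive_tool", "data": {"deltas": [0,0,0,0,0,0,0,0,0,0,0,0,0,0,0,0,0,0,0,0,0,0,0,0,0,0,0,0,0,0,0,0,0,0,0,0], "hand": 0, "squeeze": 40}}

```text
clock: 5.65
tool_pos: [0.5364, -0.0788, 0.1342]
ee_rot: [-3.137, -0.001, -0.593]
force: [1.2, 0.2, 0.1]
gripper_width: 0.23
```

```bash
python3 -c "
from v import *
rem(.534,-.0806,.132,np.radians(-34.2));view('s5')"
```

```text
t 5.65 pos [ 0.5364 -0.0788  0.1342] rpy [-3.137e+00 -1.000e-03 -5.930e-01] J [-0.24  0.01  1.73  0.    1.4   1.92] F [1.2 0.2 0.1] w 0.23 | rem [-0.001   0.0029  0.0021] tool-z turn 0.004
tcp px [322.50416602 465.06469086]
```

View pics/s5.png

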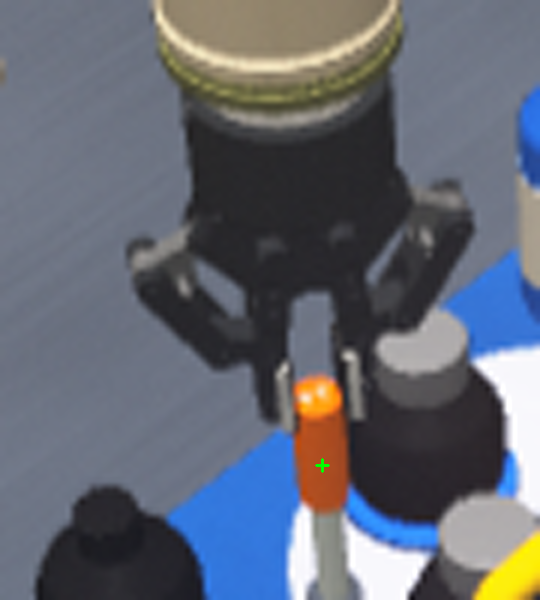

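Handle B is gripped: width 0.23 is about 20 mm, and the picture shows the pads on either side of the orange grip. I'll swing it anticlockwise along the arc.

Request:
{"op": "drive_tool", "data": {"deltas": [0.0045,0,0,0,0,-0.04,0.009,-0.0004,0,0,0,-0.08,0.009,-0.0004,0,0,0,-0.08,0.009,-0.0004,0,0,0,-0.08,0.009,-0.0004,0,0,0,-0.08]}}

```text
clock: 6.2
tool_pos: [0.5734, -0.0941, 0.1342]
ee_rot: [-3.136, -0.001, -0.221]
force: [0.2, 2.7, 1.0]
gripper_width: 0.226
```

```bash
python3 -c "
from v import *
rem(.597,-.1,.134,np.radians(4))"
```

```text
t 6.20 pos [ 0.5734 -0.0941  0.1342] rpy [-3.136e+00 -1.000e-03 -2.210e-01] J [-0.25  0.12  1.62  0.01  1.4   1.54] F [0.2 2.7 1. ] w 0.23 | rem [0.0243 0.0005 0.0002] tool-z turn -0.291
```

Request:
{"op": "drive_tool", "data": {"deltas": [0.009,-0.0004,0,0,0,-0.08,0.009,-0.0004,0,0,0,-0.08,0.009,-0.0004,0,0,0,-0.08,0.009,-0.0004,0,0,0,-0.08,0,0,0,0,0,0]}}

```text
clock: 6.7
tool_pos: [0.6113, -0.0957, 0.1342]
ee_rot: [-3.135, -0.003, 0.113]
force: [1.4, 1.1, 1.2]
gripper_width: 0.23
```

```bash
python3 -c "
from v import *
rem(.597,-.1,.134,np.radians(4))
P=[(.5364,-.0788),(.5734,-.0941),tuple(env.read_state()['tool_pos'][:2])]
(x1,y1),(x2,y2),(x3,y3)=P
print(np.linalg.solve(2*np.array([[x2-x1,y2-y1],[x3-x1,y3-y1]]),[x2*x2+y2*y2-x1*x1-y1*y1,x3*x3+y3*y3-x1*x1-y1*y1]))
for c in ((.597,.012),): print([ (np.hypot(a-c[0],b-c[1]),np.degrees(np.arctan2(b-c[1],a-c[0]))) for a,b in P])
view('s6',r0=130,r1=260,c0=210,c1=340,k=4)"
```

```text
t 6.70 pos [ 0.6113 -0.0957  0.1342] rpy [-3.135e+00 -3.000e-03  1.130e-01] J [-0.24  0.22  1.51  0.01  1.41  1.21] F [1.4 1.1 1.2] w 0.23 | rem [-0.0147  0.0026  0.0001] tool-z turn 0.044
[0.59707011 0.01553001]
[(np.float64(0.10916501271011696), np.float64(-123.71918123257629)), (np.float64(0.10869300805479623), np.float64(-102.54024285110386)), (np.float64(0.10866504704834316), np.float64(-82.41574596157345))]
tcp px [326.80350597 425.87792385]
```

View pics/s6.png

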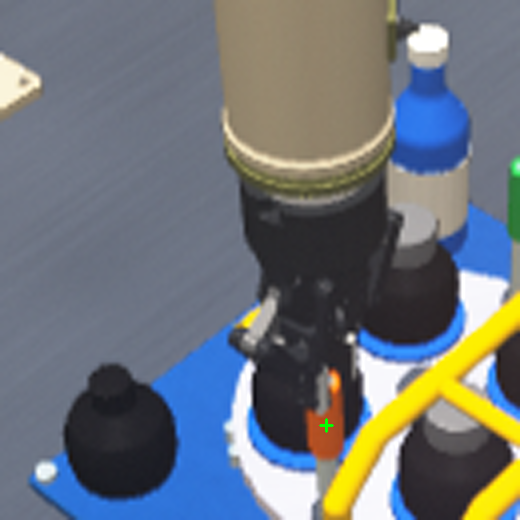

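The arc fit gives the axis at about (0.597, 0.0155) with R = 0.112, which matches. I'll release, lift and cross to handle A.

Request:
{"op": "drive_tool", "data": {"deltas": [0,0,0,0,0,0,0,0,0,0,0,0,0,0,0,0,0,0,0,0,-0.025,0,0,0,0,0,-0.025,0,0,0,0,0,-0.025,0,0,0], "hand": 55}}

```text
clock: 7.35
tool_pos: [0.6051, -0.0962, 0.205]
ee_rot: [-3.132, 0.009, 0.104]
force: [1.1, -0.9, -0.0]
gripper_width: 0.55
```

Request:
{"op": "drive_tool", "data": {"deltas": [-0.001,-0.035,-0.01,0,0,0,-0.001,-0.035,0,0,0,0,-0.001,-0.035,0,0,0,0,0,-0.035,0,0,0,0,0,-0.035,0,0,0,0,0,-0.035,0,0,0,0,0,0,0,0,0,0]}}

```text
clock: 8.05
tool_pos: [0.5816, 0.1163, 0.2246]
ee_rot: [-3.136, -0.001, 0.094]
force: [-0.2, -0.2, 0.7]
gripper_width: 0.554
```

```bash
python3 -c "
from v import *
rem(.583,.1265,.134,np.radians(7.3))
s=view('s7',r0=100,r1=250,c0=250,c1=400,k=4)
for a in env.pinpoint('handle_a',s): print(a['conf'],atz(s,a['at'],.175))
view('t7','top',r0=60,r1=260,c0=210,c1=440,k=3)"
```

```text
t 8.05 pos [0.5816 0.1163 0.2246] rpy [-3.136e+00 -1.000e-03  9.400e-02] J [0.11 0.1  1.47 0.01 1.57 1.58] F [-0.2 -0.2  0.7] w 0.55 | rem [ 0.0022 -0.0095  0.0907] tool-z turn -0.034
tcp px [352.71159746 231.16859234]
0.93 [ 0.59768053 -0.10160928  0.175     ]
0.82 [0.58700647 0.1324007  0.175     ]
tcp px [235.91534422 309.23624943]
```

View pics/s7.png

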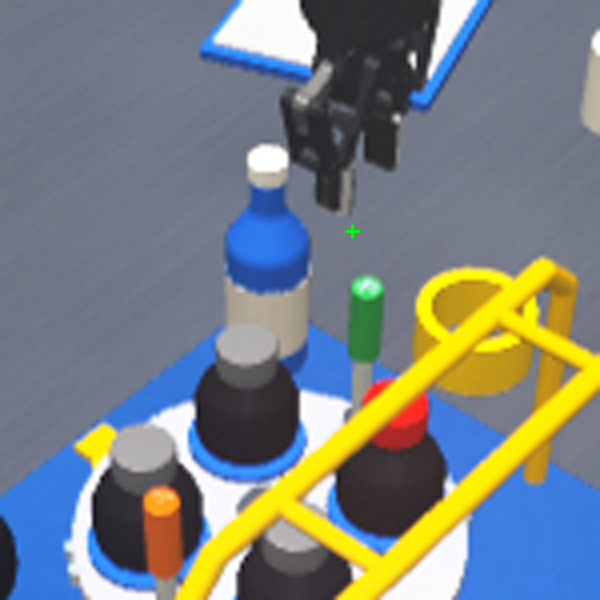

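View pics/t7.png

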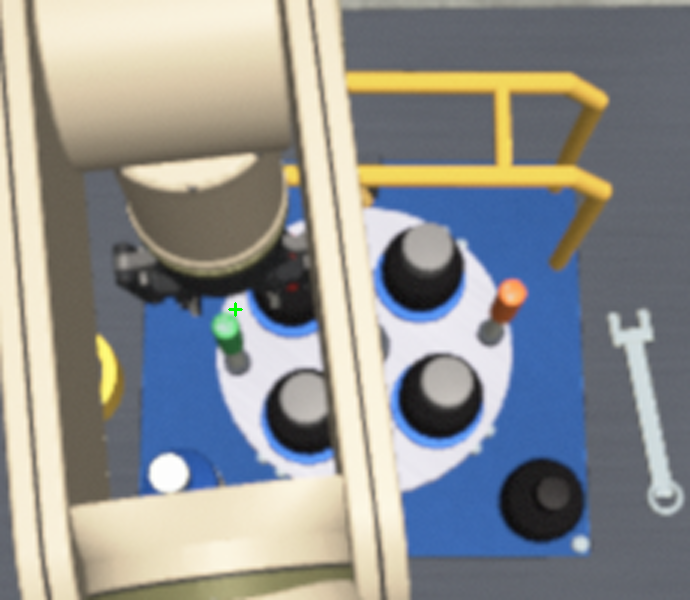

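```bash
python3 -c "
from v import *
s=env.snapshot('top')
for u,v in ((227,326),(513,288)): print(atz(s,np.array([210+u/3,60+v/3])/[640,400],.175))
s=env.snapshot('scene')
for u,v in ((367,288),(162,498)): print(atz(s,np.array([250+u/4,100+v/4])/[640,400],.175))
"
```

```text
[0.58299384 0.1224597  0.175     ]
[ 0.60957137 -0.09931652  0.175     ]
[0.58868402 0.12366354 0.175     ]
[ 0.60902524 -0.09572063  0.175     ]
```

Request:
{"op": "drive_tool", "data": {"deltas": [0.004,-0.007,0.015,0,0,-0.02,0,0,0.015,0,0,0,0,0,0.015,0,0,0,0,0,0.015,0,0,0,0,0,0.012,0,0,0,0,0,0.01,0,0,0,0,0,0.006,0,0,0]}}

```text
clock: 9.0
tool_pos: [0.5853, 0.1157, 0.1262]
ee_rot: [-3.138, 0.003, 0.106]
force: [0.4, -0.1, -1.3]
gripper_width: 0.546
```

Request:
{"op": "drive_tool", "data": {"deltas": [0,0,0.001,0,0,0,0,0,0,0,0,0,0,0,0,0,0,0,0,0,0,0,0,0,0,0,0,0,0,0,0,0,0,0,0,0], "hand": 0}}

```text
clock: 9.6
tool_pos: [0.585, 0.1273, 0.1266]
ee_rot: [-3.121, -0.0, 0.111]
force: [-0.6, 0.4, -2.4]
gripper_width: 0.236
```

```bash
python3 -c "
from v import *
rem(.585,.124,.134,.113)
s=view('s8',r0=100,r1=250,c0=250,c1=400,k=4)"
```

```text
t 9.60 pos [0.585  0.1273 0.1266] rpy [-3.121 -0.     0.111] J [0.12 0.17 1.58 0.02 1.39 1.57] F [-0.6  0.4 -2.4] w 0.24 | rem [-0.0003  0.0031 -0.0075] tool-z turn -0.002
tcp px [362.79990259 337.56330222]
```

View pics/s8.png

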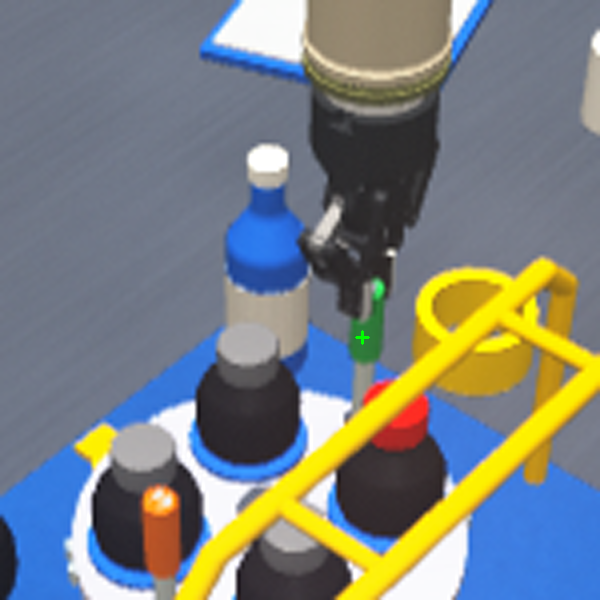

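Handle A is gripped. To clear the spray bottle better, I'll regrip about 14 mm higher.

Request:
{"op": "drive_tool", "data": {"deltas": [0,0,0,0,0,0,0,0,0,0,0,0,0,0,-0.007,-0.02,0,0,0,0,-0.007,0,0,0,0,0,0,0,0,0], "hand": 40}}

```text
clock: 10.15
tool_pos: [0.5861, 0.1271, 0.1434]
ee_rot: [3.14, -0.003, 0.11]
force: [-0.3, -0.3, 0.0]
gripper_width: 0.401
```

Request:
{"op": "drive_tool", "data": {"deltas": [0,0,0,0,0,0,0,0,0,0,0,0,0,0,0,0,0,0,0,0,0,0,0,0], "hand": 0}}

```text
clock: 10.55
tool_pos: [0.5866, 0.1273, 0.1442]
ee_rot: [3.14, -0.004, 0.111]
force: [0.2, 0.5, -0.2]
gripper_width: 0.004
```

```bash
python3 -c "
from v import *
rem(.585,.124,.14,.113)
s=env.snapshot('top')
print(atz(s,np.array([190+221/2.9,80+400/2.9])/[640,400],.197))"
```

```text
t 10.55 pos [0.5866 0.1273 0.1442] rpy [ 3.14  -0.004  0.111] J [ 0.13  0.16  1.56 -0.    1.42  1.59] F [ 0.2  0.5 -0.2] w 0.00 | rem [-0.002   0.0031  0.0042] tool-z turn -0.002
[0.46639705 0.16369888 0.197     ]
```

```bash
python3 -c "
from v import *
s=view('s9',r0=100,r1=250,c0=250,c1=400,k=4)"
```

```text
tcp px [365.77886863 319.08946022]
```

View pics/s9.png

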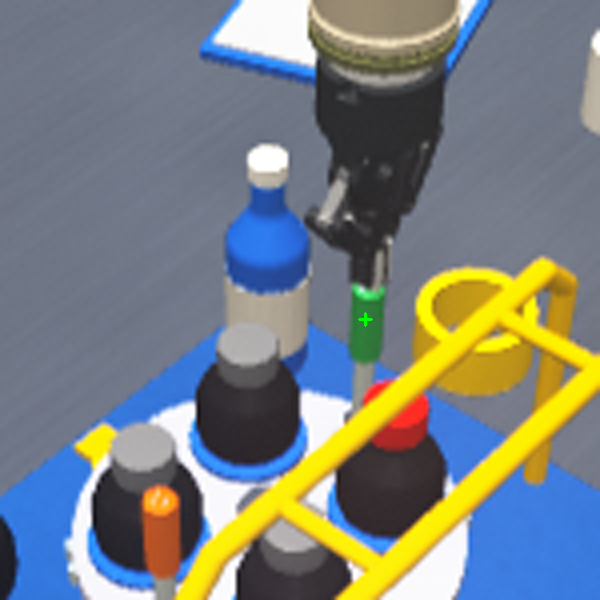

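The grip missed. The fingers shut above the handle top, so the true tips are about 30 mm above the reported TCP, which agrees with the earlier picture offset. I'll go back down and regrip.

Request:
{"op": "drive_tool", "data": {"deltas": [-0.0015,0,0,0,0,0,0,0,0,0,0,0,0,0,0,0,0,0,0,0,0,0,0,0,0,0,0.008,0,0,0,0,0,0.008,0,0,0,0,0,0.007,0,0,0,0,0,0,0,0,0], "hand": 50}}

```text
clock: 11.45
tool_pos: [0.5843, 0.1269, 0.1179]
ee_rot: [3.14, -0.003, 0.11]
force: [-0.4, -0.2, -0.1]
gripper_width: 0.501
```

Request:
{"op": "drive_tool", "data": {"deltas": [0,0,0,0,0,0,0,0,0,0,0,0,0,0,0,0,0,0,0,0,0,0,0,0,0,0,0,0,0,0], "hand": 0}}

```text
clock: 11.95
tool_pos: [0.5841, 0.1263, 0.1174]
ee_rot: [3.14, -0.002, 0.11]
force: [-0.1, 0.0, -1.1]
gripper_width: 0.24
```

Request:
{"op": "drive_tool", "data": {"deltas": [-0.0045,0,0,0,0,-0.04,-0.009,0.0004,0,0,0,-0.08,-0.009,0.0004,0,0,0,-0.08,-0.009,0.0004,0,0,0,-0.08,-0.009,0.0004,0,0,0,-0.08,-0.009,0.0004,0,0,0,-0.08]}}

```text
clock: 12.55
tool_pos: [0.5371, 0.1096, 0.1174]
ee_rot: [3.138, -0.001, 0.565]
force: [1.0, -2.6, -1.8]
gripper_width: 0.241
```

```bash
cat >> h.py <<'E'
def ang():
    p=env.read_state()['tool_pos'];d=p[:2]-np.array([.5977,.0153]);print('A angle',np.degrees(np.arctan2(d[1],d[0]))%360,'r',np.hypot(*d))
E
python3 -c "
from v import *
rem(.5,.1,.118);ang()
s=view('s10',r0=100,r1=250,c0=250,c1=400,k=4)"
```

```text
t 12.55 pos [0.5371 0.1096 0.1174] rpy [ 3.138e+00 -1.000e-03  5.650e-01] J [ 0.11  0.04  1.73 -0.    1.37  1.12] F [ 1.  -2.6 -1.8] w 0.24 | rem [-0.0365 -0.0118 -0.0007]
A angle 122.71862370851746 r 0.11204258681484236
tcp px [287.76763025 330.11971721]
```

View pics/s10.png

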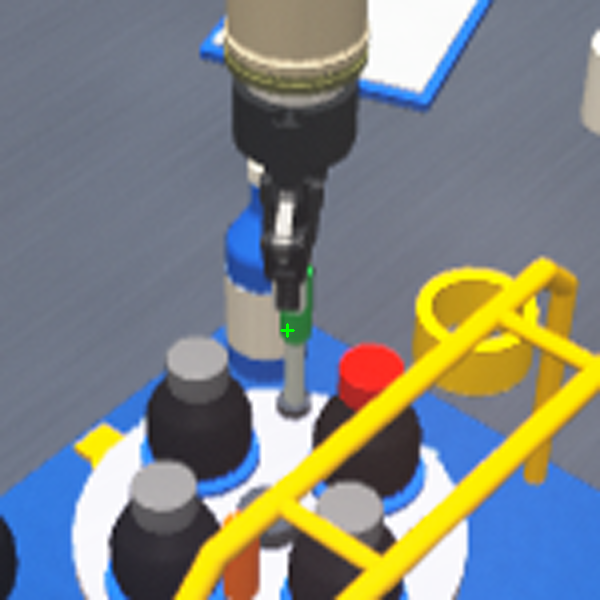

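Request:
{"op": "drive_tool", "data": {"deltas": [-0.009,0.0004,0,0,0,-0.08,-0.009,0.0004,0,0,0,-0.08,-0.009,0.0004,0,0,0,-0.08,-0.009,0.0004,0,0,0,-0.08,-0.009,0.0004,0,0,0,-0.08,-0.009,0.0004,0,0,0,-0.08,-0.009,0.0004,0,0,0,-0.08,-0.009,0.0004,0,0,0,-0.08,-0.009,0.0004,0,0,0,-0.08,-0.009,0.0004,0,0,0,-0.08,-0.009,0.0004,0,0,0,-0.08,-0.009,0.0004,0,0,0,-0.08]}}

```text
clock: 13.8
tool_pos: [0.4854, 0.0166, 0.1174]
ee_rot: [3.135, -0.0, 1.558]
force: [3.1, -0.4, -4.3]
gripper_width: 0.241
```

```bash
python3 -c "
from v import *
rem(.5,.1,.118);ang()"
```

```text
t 13.80 pos [0.4854 0.0166 0.1174] rpy [ 3.135 -0.     1.558] J [-0.07 -0.14  1.9   0.    1.37 -0.06] F [ 3.1 -0.4 -4.3] w 0.24 | rem [ 0.0836  0.0135 -0.0005]
A angle 179.3510237394308 r 0.11225784317347708
```

Request:
{"op": "drive_tool", "data": {"deltas": [-0.009,0.0004,0,0,0,-0.08,-0.009,0.0004,0,0,0,-0.08,-0.009,0.0004,0,0,0,-0.08,-0.009,0.0004,0,0,0,-0.08,-0.009,0.0004,0,0,0,-0.08,-0.009,0.0004,0,0,0,-0.08,-0.009,0.0004,0,0,0,-0.08,-0.0045,0,0,0,0,-0.04,0,0,0,0,0,0]}}

```text
clock: 14.7
tool_pos: [0.5061, -0.0494, 0.1174]
ee_rot: [3.135, 0.003, 2.177]
force: [-0.4, -0.5, -1.6]
gripper_width: 0.236
```

```bash
python3 -c "
from v import *
rem(.5,.1,.118);ang()"
```

```text
t 14.70 pos [ 0.5061 -0.0494  0.1174] rpy [3.135e+00 3.000e-03 2.177e+00] J [-0.2  -0.07  1.84  0.    1.36 -0.81] F [-0.4 -0.5 -1.6] w 0.24 | rem [ 0.1263  0.0802 -0.0004]
A angle 215.24242595712846 r 0.11219964285940139
```

Request:
{"op": "drive_tool", "data": {"deltas": [-0.0075,0.0003,0,0,0,-0.067,-0.0075,0.0003,0,0,0,-0.067,0,0,0,0,0,0,0,0,0,0,0,0]}}

```text
clock: 15.1
tool_pos: [0.5148, -0.0603, 0.1174]
ee_rot: [3.136, 0.002, 2.308]
force: [-1.8, 1.0, -1.1]
gripper_width: 0.242
```

```bash
python3 -c "
from v import *
rem(.5,.1,.118);ang()
s=view('s11',r0=120,r1=270,c0=220,c1=370,k=4)
for a in env.pinpoint('red_cap_top',s): print(a['conf'],atz(s,a['at'],.15))"
```

```text
t 15.10 pos [ 0.5148 -0.0603  0.1174] rpy [3.136e+00 2.000e-03 2.308e+00] J [-0.22 -0.04  1.82  0.    1.36 -0.96] F [-1.8  1.  -1.1] w 0.24 | rem [ 0.1287  0.0968 -0.0003]
A angle 222.38670055668933 r 0.11221519028479697
tcp px [211.96733558 375.4535264 ]
0.45 [0.51539428 0.0212248  0.15      ]
```

View pics/s11.png

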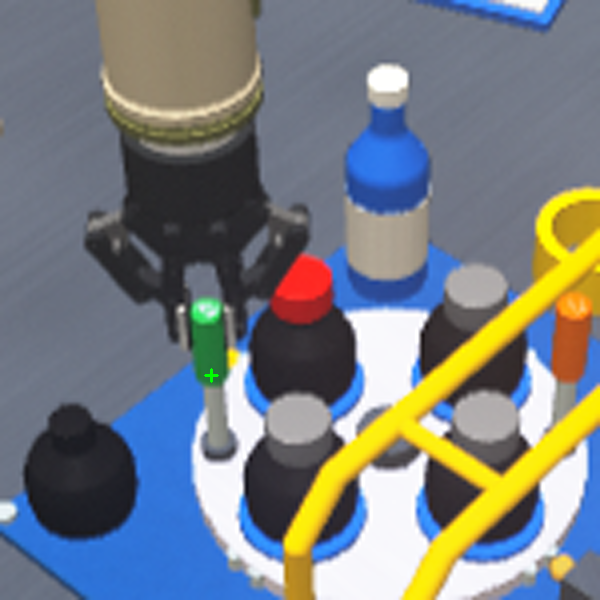

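Request:
{"op": "drive_tool", "data": {"deltas": [-0.0028,0,0,0,0,-0.025,0,0,0,0,0,0,0,0,0,0,0,0]}}

```text
clock: 15.5
tool_pos: [0.5173, -0.063, 0.1174]
ee_rot: [3.136, 0.004, 2.335]
force: [0.7, -0.7, -2.4]
gripper_width: 0.243
```

```bash
python3 -c "
from v import *
rem(.5,.1,.118);ang()"
```

```text
t 15.50 pos [ 0.5173 -0.063   0.1174] rpy [3.136 0.004 2.335] J [-0.22 -0.04  1.81  0.    1.36 -0.99] F [ 0.7 -0.7 -2.4] w 0.24 | rem [ 0.1296  0.1003 -0.0005]
A angle 224.22611569675388 r 0.11221175303453716
```

Request:
{"op": "drive_tool", "data": {"deltas": [0,0,0,0,0,0,0,0,0,0,0,0,0,0,0,0,0,0], "hand": 50}}

```text
clock: 15.8
tool_pos: [0.5178, -0.0624, 0.1182]
ee_rot: [3.135, 0.004, 2.336]
force: [0.4, 0.1, -0.9]
gripper_width: 0.498
```

Request:
{"op": "drive_tool", "data": {"deltas": [0,0,-0.02,0,0,0,0,0,-0.03,0,0,0,0,0,-0.03,0,0,0,0,0,-0.03,0,0,0]}}

```text
clock: 16.2
tool_pos: [0.5133, -0.061, 0.2263]
ee_rot: [3.14, -0.005, 2.337]
force: [0.7, -0.5, 0.1]
gripper_width: 0.5
```

Request:
{"op": "drive_tool", "data": {"deltas": [0.03,0.035,-0.01,0,0,0,0.03,0.035,0,0,0,0,0.03,0.035,0,0,0,0,0.03,0.035,0,0,0,0]}}

```text
clock: 16.6
tool_pos: [0.5361, 0.1219, 0.2467]
ee_rot: [3.13, 0.006, 2.326]
force: [0.7, 0.5, -0.8]
gripper_width: 0.501
```

```bash
python3 -c "
from v import *
rem(.517,.014,.2)
s=view('t12','top',r0=60,r1=260,c0=210,c1=440,k=3)
for a in env.pinpoint('red_cap_top',s): print(a['conf'],a['at'],atz(s,a['at'],.149))
s=view('s12',r0=120,r1=270,c0=220,c1=370,k=4)
for a in env.pinpoint('red_cap_top',s): print(a['conf'],atz(s,a['at'],.149))"
```

```text
t 16.60 pos [0.5361 0.1219 0.2467] rpy [3.13  0.006 2.326] J [ 0.13 -0.03  1.57  0.    1.59 -0.63] F [ 0.7  0.5 -0.8] w 0.50 | rem [-0.0653 -0.0884  0.0461]
tcp px [209.60563435 365.32039233]
0.44 [0.5158, 0.4873] [0.52447837 0.02054596 0.149     ]
tcp px [424.26887603  87.64552098]
0.69 [0.51046665 0.02101767 0.149     ]
```

View pics/t12.png

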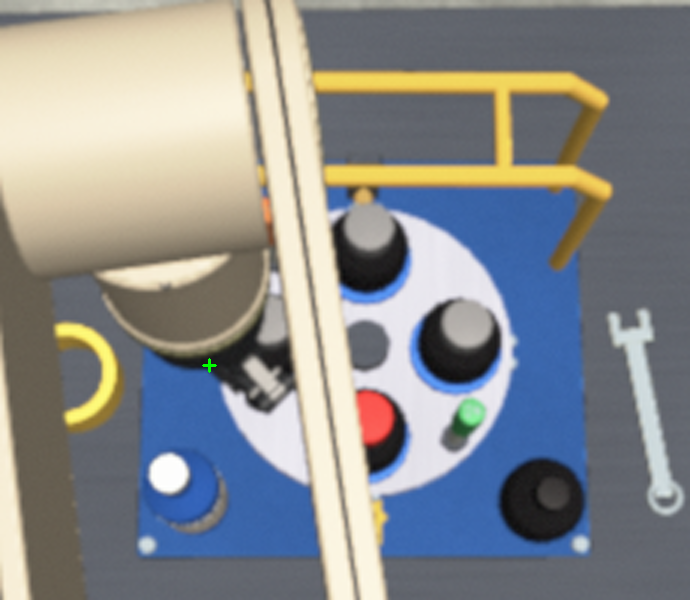

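View pics/s12.png

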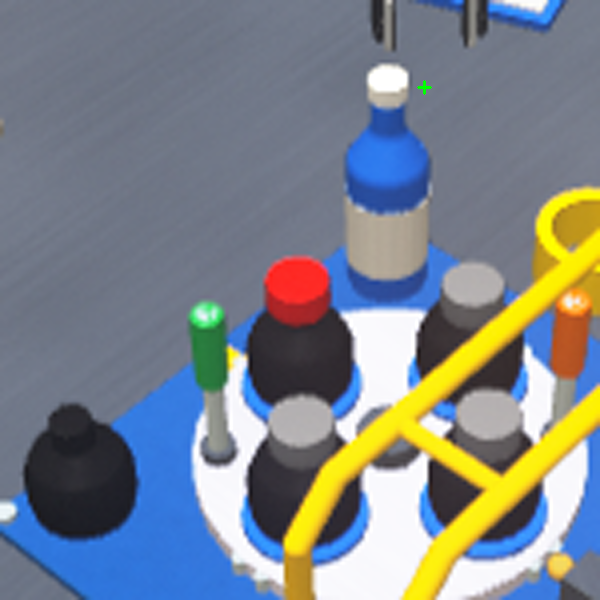

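Request:
{"op": "drive_tool", "data": {"deltas": [0.043,0.013,0,0,0,0,0.043,0.013,0,0,0,0,0.043,0.013,0,0,0,0,0.043,0.013,0,0,0,0,0.043,0.013,0,0,0,0], "hand": 0}}

```text
clock: 17.3
tool_pos: [0.4372, 0.3175, 0.2448]
ee_rot: [3.133, 0.009, 2.312]
force: [0.6, 0.2, 0.1]
gripper_width: 0.001
```

```bash
python3 -c "
from v import *
rem(.517,.014,.2)
s=view('t13','top',r0=90,r1=240,c0=250,c1=420,k=4)
np.save('t13.npy',s['image'])
for n,z in (('red_cap_top',.149),('handle_a',.175),('work_point',.139)):
  for a in env.pinpoint(n,s): print(n,a['conf'],a['at'],atz(s,a['at'],z))
im=s['image'].astype(int);b,g,r=im[...,0],im[...,1],im[...,2]
m=(r>180)&(g<90)&(b<90); ys,xs=np.nonzero(m);print('red',len(xs),atz(s,np.array([xs.mean()+.5,ys.mean()+.5])/[640,400],.149))
"
```

```text
t 17.30 pos [0.4372 0.3175 0.2448] rpy [3.133 0.009 2.312] J [ 0.54 -0.06  1.6  -0.01  1.59 -0.2 ] F [0.6 0.2 0.1] w 0.00 | rem [-0.2774 -0.1463  0.0459]
tcp px [-259.11988458  568.44403092]
red_cap_top 0.7 [0.5205, 0.495] [0.51699584 0.01367118 0.149     ]
handle_a 0.86 [0.4688, 0.3273] [0.67394446 0.08845403 0.175     ]
handle_a 0.79 [0.5689, 0.492] [ 0.51366535 -0.05598604  0.175     ]
work_point 0.57 [0.522, 0.506] [0.50821978 0.01124709 0.139     ]
red 110 [0.51810615 0.01624948 0.149     ]
```

View pics/t13.png

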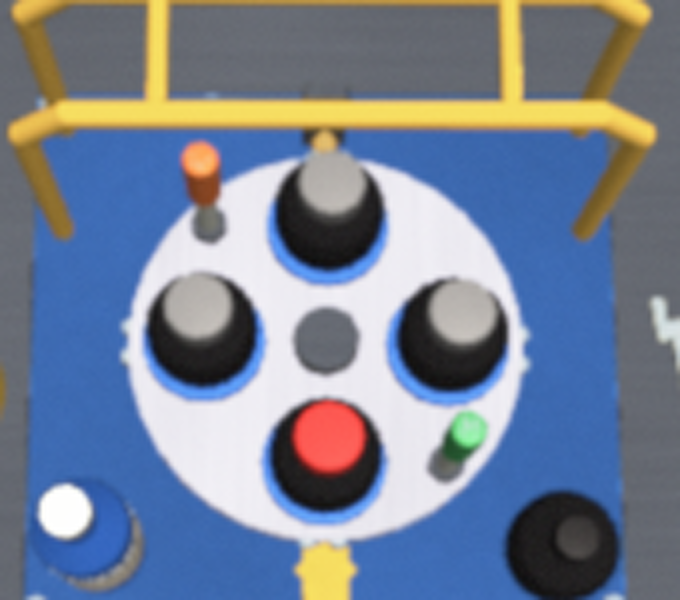

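The accumulators line up with the marker. The bottom notch pair straddles it, and the left-to-right notch line tilts about 1.15°, matching the plate's 1.16°. The cap from the camera (0.518, 0.016) agrees with the tool-measured axis prediction (0.5177, 0.017). Next I'll move over it with the gripper shut.

Request:
{"op": "drive_tool", "data": {"deltas": [-0.046,-0.024,0,0.009,0.009,0,-0.046,-0.024,0,0,0,0,-0.046,-0.024,0,0,0,0,-0.046,-0.024,0,0,0,0,-0.046,-0.024,0,0,0,0,-0.03,-0.018,0,0,0,0,0,0,0,0,0,0]}}

```text
clock: 18.2
tool_pos: [0.5103, 0.0256, 0.245]
ee_rot: [-3.138, 0.004, 2.303]
force: [-0.3, 1.0, 0.1]
gripper_width: 0.001
```

```bash
python3 -c "
from v import *
rem(.518,.0165,.14)"
```

```text
t 18.20 pos [0.5103 0.0256 0.245 ] rpy [-3.138  0.004  2.303] J [-0.05 -0.13  1.66 -0.    1.61 -0.78] F [-0.3  1.   0.1] w 0.00 | rem [-0.0115 -0.      0.105 ]
```

Request:
{"op": "drive_tool", "data": {"deltas": [-0.0115,0,0.02,0,0,0,0,0,0.02,0,0,0,0,0,0.02,0,0,0,0,0,0.02,0,0,0,0,0,0.01,0,0,0,0,0,0,0,0,0]}}

```text
clock: 18.8
tool_pos: [0.5183, 0.0049, 0.1537]
ee_rot: [-3.139, 0.007, 2.284]
force: [0.4, 0.6, 0.4]
gripper_width: 0.003
```

```bash
python3 -c "
from v import *
rem(.518,.0165,.12)
s=view('s14',r0=120,r1=270,c0=220,c1=370,k=4)"
```

```text
t 18.80 pos [0.5183 0.0049 0.1537] rpy [-3.139  0.007  2.284] J [-0.08 -0.07  1.77 -0.01  1.43 -0.8 ] F [0.4 0.6 0.4] w 0.00 | rem [0.0092 0.0074 0.0337]
tcp px [283.57367356 280.75069645]
```

View pics/s14.png

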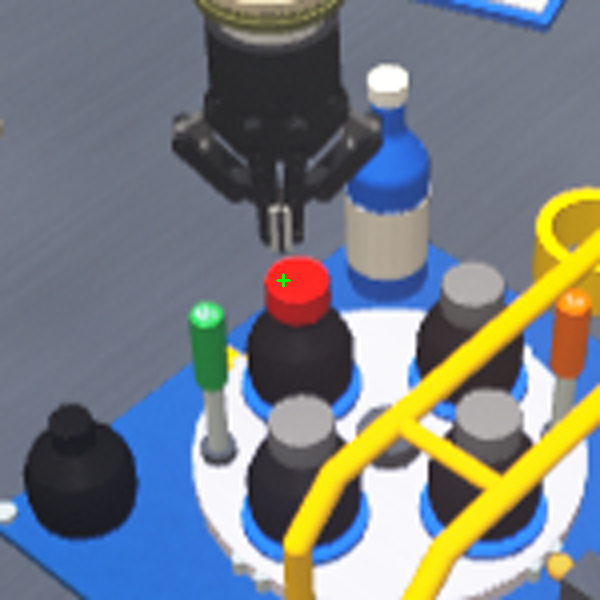

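Request:
{"op": "drive_tool", "data": {"deltas": [0.009,0.0075,0,0,0,0,0,0,0,0,0,0,0,0,0.01,0.003,0.007,0,0,0,0,0,0,0]}}

```text
clock: 19.25
tool_pos: [0.5208, 0.0177, 0.1479]
ee_rot: [-3.141, 0.004, 2.285]
force: [-0.3, 1.7, -0.3]
gripper_width: -0.006
```

```bash
python3 -c "
from v import *
rem(.518,.0165,.12)"
```

```text
t 19.25 pos [0.5208 0.0177 0.1479] rpy [-3.141  0.004  2.285] J [-0.06 -0.06  1.77 -0.    1.42 -0.78] F [-0.3  1.7 -0.3] w -0.01 | rem [ 0.001  -0.0028  0.0279]
```

Request:
{"op": "drive_tool", "data": {"deltas": [0.001,-0.003,0.006,0,0.003,0,0,0,0.005,0,0,0,0,0,0.004,0,0,0,0,0,0.003,0,0,0,0,0,0.003,0,0,0]}}

```text
clock: 19.75
tool_pos: [0.5178, 0.0162, 0.1254]
ee_rot: [-3.141, 0.001, 2.285]
force: [0.0, 0.6, -0.1]
gripper_width: -0.002
```

```bash
python3 -c "
from v import *
rem(.518,.0165,.12)
s=view('s15',r0=120,r1=270,c0=220,c1=370,k=4)"
```

```text
t 19.75 pos [0.5178 0.0162 0.1254] rpy [-3.141e+00  1.000e-03  2.285e+00] J [-0.07 -0.05  1.8  -0.    1.38 -0.78] F [ 0.   0.6 -0.1] w -0.00 | rem [0.0001 0.0003 0.0054]
tcp px [295.56710575 303.81477222]
```

View pics/s15.png

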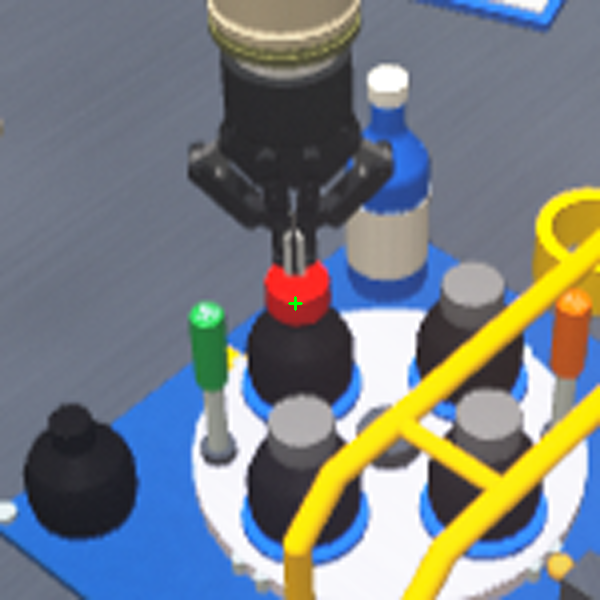

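Request:
{"op": "drive_tool", "data": {"deltas": [0,0,0.002,0,0,0,0,0,0.002,0,0,0,0,0,0.002,0,0,0]}}

```text
clock: 20.1
tool_pos: [0.5177, 0.0162, 0.1185]
ee_rot: [-3.141, 0.001, 2.285]
force: [0.2, -0.1, -0.1]
gripper_width: 0.0
```

Request:
{"op": "drive_tool", "data": {"deltas": [0,0,0.002,0,0,0,0,0,0.002,0,0,0]}}

```text
clock: 20.3
tool_pos: [0.5179, 0.0162, 0.1145]
ee_rot: [-3.141, 0.001, 2.285]
force: [-3.5, 0.2, 7.8]
gripper_width: 0.001
```

Request:
{"op": "drive_tool", "data": {"deltas": [0,0,0.002,0,0,0,0,0,0.002,0,0,0]}}

```text
clock: 20.5
tool_pos: [0.5179, 0.0162, 0.1119]
ee_rot: [-3.141, 0.001, 2.285]
force: [-5.5, -0.1, 8.2]
gripper_width: -0.003
```

Contact came at about 0.117, and the cap is sliding at 8 N.

Request:
{"op": "drive_tool", "data": {"deltas": [0,0,0.002,0,0,0,0,0,0.002,0,0,0]}}

```text
clock: 20.7
tool_pos: [0.518, 0.0162, 0.1096]
ee_rot: [-3.141, 0.001, 2.285]
force: [-5.4, -0.4, 8.5]
gripper_width: 0.002
```

Request:
{"op": "drive_tool", "data": {"deltas": [0,0,0.002,0,0,0,0,0,0.002,0,0,0]}}

```text
clock: 20.9
tool_pos: [0.5179, 0.0162, 0.1073]
ee_rot: [-3.141, 0.002, 2.285]
force: [-4.6, 0.7, 8.1]
gripper_width: -0.003
```

Request:
{"op": "drive_tool", "data": {"deltas": [0,0,0.002,0,0,0]}}

```text
clock: 21.0
tool_pos: [0.5179, 0.0162, 0.1062]
ee_rot: [-3.141, 0.002, 2.285]
force: [-5.2, -0.6, 6.8]
gripper_width: 0.002
```

Request:
{"op": "drive_tool", "data": {"deltas": [0,0,0.002,0,0,0,0,0,0.002,0,0,0]}}

```text
clock: 21.2
tool_pos: [0.5182, 0.0162, 0.1057]
ee_rot: [3.141, 0.003, 2.285]
force: [-12.4, 0.4, 19.8]
gripper_width: -0.001
```

Request:
{"op": "drive_tool", "data": {"deltas": [0,0,0.002,0,0,0,0,0,0.002,0,0,0]}}

```text
clock: 21.4
tool_pos: [0.5182, 0.0162, 0.1057]
ee_rot: [3.141, 0.003, 2.286]
force: [-9.4, 0.3, 16.3]
gripper_width: -0.001
```

The force rose and travel stopped at 0.1057, the end stop. One firmer push to confirm, then straight up.

Request:
{"op": "drive_tool", "data": {"deltas": [0,0,0.004,0,0,0,0,0,0.004,0,0,0,0,0,0.004,0,0,0]}}

```text
clock: 21.7
tool_pos: [0.5185, 0.0161, 0.1055]
ee_rot: [3.141, 0.005, 2.286]
force: [-20.2, 0.7, 34.0]
gripper_width: 0.0
```

Request:
{"op": "drive_tool", "data": {"deltas": [0,0,-0.01,0,0,0,0,0,-0.02,0,0,0,0,0,-0.04,0,0,0,0,0,-0.04,0,0,0,0,0,0,0,0,0]}}

```text
clock: 22.2
tool_pos: [0.5175, 0.0166, 0.2205]
ee_rot: [3.141, 0.005, 2.287]
force: [0.4, -0.0, 1.4]
gripper_width: -0.0
```

Request:
{"op": "drive_tool", "data": {"deltas": [0.045,0.02,0,0,0,0,0.045,0.02,0,0,0,0,0.045,0.02,0,0,0,0,0.045,0.02,0,0,0,0,0.045,0.02,0,0,0,0,0.045,0.02,0,0,0,0,0,0,0,0,0,0,0,0,0,0,0,0]}}

```text
clock: 23.0
tool_pos: [0.4303, 0.3064, 0.2182]
ee_rot: [3.137, 0.008, 2.282]
force: [-0.1, -0.4, 0.5]
gripper_width: 0.004
```

```bash
python3 -c "
from v import *
rem(.518,.0165,.12)
s=view('s16',r0=120,r1=270,c0=220,c1=370,k=4)
s=view('t16','top',r0=90,r1=240,c0=250,c1=420,k=4)
im=s['image'].astype(int);b,g,r=im[...,0],im[...,1],im[...,2]
m=(r>180)&(g<90)&(b<90); ys,xs=np.nonzero(m);print('red',len(xs),atz(s,np.array([xs.mean()+.5,ys.mean()+.5])/[640,400],.139))
"
```

```text
t 23.00 pos [0.4303 0.3064 0.2182] rpy [3.137 0.008 2.282] J [ 0.53 -0.08  1.66 -0.01  1.55 -0.18] F [-0.1 -0.4  0.5] w 0.00 | rem [-0.2761 -0.1233  0.0998]
tcp px [469.3040487  -60.01467387]
tcp px [-208.93058669  578.21234933]
red 103 [0.51804743 0.01641803 0.139     ]
```

View pics/s16.png

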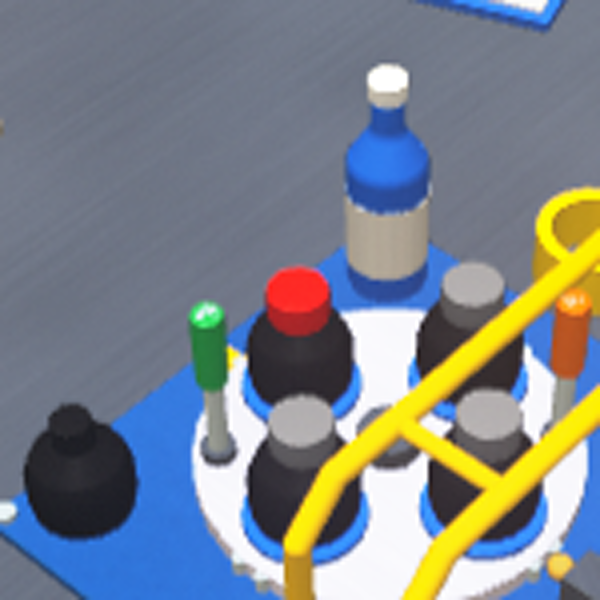

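View pics/t16.png

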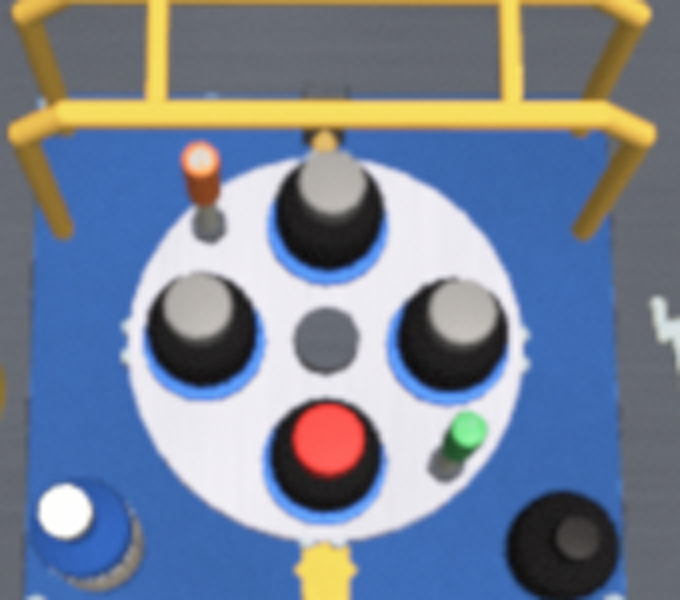

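```bash
python3 -c "
from h import *
print(env.sign_off())"
```

```text
the job is handed in; nothing more can be done
None
```

The red-capped accumulator is at the work position and its cap is pressed home. I handed the job in at about 23 s of the 61 s allowed; no verdict was reported.

**What I did:** I turned the table about 168° anticlockwise: about 41° by the orange handle, then about 127° by the green one. I let go at the detent, then pressed the cap straight down with the gripper shut.

**Last checks:**
- **Cap travel:** it slid at about 8 N for about 11 mm, then stopped hard while I pushed to 34 N. In the pictures it dropped by about 10 mm, close to that.
- **Position:** the camera puts the cap at (0.518, 0.016) and the arm-measured axis gives (0.518, 0.017). Calibration is about 2 mm, so this agrees with the 3 mm limit but does not prove it by a wide margin.
- **Detent:** the table's notch line matched the plate's angle, and the table did not move under the press.
- **Surroundings:** the spray bottle, spare accumulator and guard look untouched in the last pictures. The tape roll and wrench are only partly in view there. The arm ended well clear.

**What disagreed or went wrong:**
- The real finger tips sit about 30 mm above the reported tool position. One regrip on the green handle closed on nothing because of this, so I regripped lower and did the press by force rather than by height.
- During the press there was a sideways force of up to 20 N along x, and nothing moved visibly.

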